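Select the filter and hold a film carrier home in the gauge

ROBOT

A 7-joint arm with a two-finger parallel gripper is mounted at the origin on the work surface; the furniture and walls round the work are solid. World frame = base frame: x ahead of the robot, y to its left, z up, the work surface at z = 0. Lengths are in m, angles in degrees, forces in N, time in s.
With the tool pointing down it reaches from about 0.35 to 0.9 m from the base axis. Payload 19.9 kg.
Tool frame: the origin (TCP) lies midway between the tips of the shut fingers; the grasp point (between the pads) lies 19 mm behind it; x points along the fingers, y is the direction in which the jaws open and shut, and the axes are right-handed (so a half turn about x gives the same grasp; the last joint's range is limited). The gripper opens to 94 mm and grips with 3 to 60 N. Pads are 16 mm wide; open, the fingers measure 119 mm over their backs; the gripper's body (75 mm by 177 mm) begins 78 mm behind the grasp point.
Start: joints at [73.482, 23.915, -0.59, 92.452, 0.269, 63.638, -3.037], TCP at [0.153, -0.606, 0.205] pointing down, gripper open.
Joint ranges: [-161.28, 161.28], [-22.2, 115.67], [-73.04, 71.86], [3.21, 147.25], [-68.34, 248.33], [10.77, 114.83], [-161.83, 161.83]. Speed limits (degrees/s): [108.29, 108.29, 136.94, 136.94, 172.46, 172.46, 172.46].

INTERFACE

Orientations are given as [roll, pitch, yaw] about the fixed x, y, z axes, in that order (R = Rz(yaw) Ry(pitch) Rx(roll)).
In Python, from cell import get_obs, get_image, finish_job, silhouettes gives the robot as it stands.
- The arm moves only by the tool play_rows, never from a script. Its argument "commands" is a list of rows, each an object with "linear": the shift along the tool's x, y, z in mm, a list of three; "turn": the turn, a rotation vector about the tool's x, y, z in rad, a list of three; "grip": the finger opening in mm, from 0 to 94. In form: [{"linear": [x, y, z], "turn": [wx, wy, wz], "grip": grip}, ...]. A call has 1 to 10 rows; each row is the pose to reach, as a shift and turn from the pose measured when the call began, along the tool's axes at that moment; what a row does not reach only later rows make up. A row lasts 1/8 s, in which the tool goes at most 62.5 mm and 10.7 degrees, less where a joint would pass 70% of its speed; a pose out of reach is approached as far as the arm can. A call with a gripper value outside its range is refused whole. The fingers move at their own pace and stop on an object; "squeeze" is the grip in N (left out, the last holds). Time passes only in rows, so rows that repeat a pose let the fingers close. It gives the time, the measured TCP pose, the force and the opening at its end, in the units of the state.
- get_obs(): the state, without advancing time (a new reading comes with each control period).
- get_image(name): name is "side" or "top"; returns a dict with "image" (420x560x3 uint8, red, green, blue), "range_z" (420x560 float32, m along the optical axis (not along the pixel's ray), 0 where there is no reading), "camera_matrix" (3x3 intrinsics, pixels), "cam_to_world" (4x4, takes a point from camera to world coordinates). Camera axes: x right, y down, z forward; pixel columns grow to the right and rows downward; lengths in m; the calibration is good to about 2 mm. A picture is of the moment at which its call begins.
- finish_job(): hands the job in, once; it reports no verdict.
Trained networks look in the newest picture that a camera, given by its name, has taken for a name from the list of things; names that differ only in an ending like _2 or _b are one class to them, and where a whole thing is asked for, a point or a joint stands for the part that bears it (a point fixed in the world has none). Each returns a list of dicts, best first, with "p" (0 to 1); they miss things now and then, are a little off and sometimes report something else, mostly with a low value. They report only what shows in the picture. A call takes as long as a camera call.
- silhouettes(label, camera): "pixels" (420x560 bool, what is visible of it) and "extent" ([left, top, right, bottom] in pixels, round what is visible of it).
The state is a dict: "t": time; "joint_pos": joint angles; "joint_velocities": joint speeds; "effort": joint torques, N m; "eef_pos": TCP position; "tcp_rot": TCP orientation; "force": force on the tool from outside, world axes, zero at the start; "torque": the same for the moment, N m; "grip_width": finger opening in m.
Only numpy, scipy, OpenCV 4.12 (cv2) and the standard library are available. Lean on these libraries where they do the work, as an engineer would, in place of code of your own. Each camera call takes 0.05 s, during which the arm holds its last target.

TASK

Take the thickness reading of the film: turn the gauge's filter selector to the four-dot mark, then take the carrier with the round film window from the tray, lay it on the gauge's apron and push it nose first under the lip, against the sprung foot, until it is fully home on its stops. The foot pushes the carrier out again as soon as it is released, so finish while still gripping the carrier and keeping it pressed fully home; leave the blank carrier and the other things on the bench where they stand.

Things in the scene. Friction and masses are not known exactly. Their poses are not given: they have to be found in the camera images.
- gauge: Fixed bench film gauge: white hood on a grey base, 150 x 92 mm, deck 52 mm high. Origin at the centre of its underside; +x points from the open apron at its front (edge at x = -75 mm) into the slot, +y to its left seen from the front, z up. Apron and slot floor are level, 12 mm above the bench; slot along x at y = 0. The stops for the carrier's nose are at x = +30 mm.
- slot_mouth (a point): Centre of the slot's mouth at floor height, x = -12 mm, y = 0, z = 12 mm in the gauge frame; axes as the gauge's. The opening is 39 mm wide and 8 mm high; a steel lip over it flares up and forward by 6 mm. Two low rails (4 mm high) on the apron are 40 mm apart from the mouth to 28 mm in front of it and flare outward farther in front.
- plunger (a joint): Sprung foot in the middle of the slot: 0 = fully out (its face at x = +20 mm in the gauge frame), grows (m) as it is pushed in, 0.010 when the carrier's nose is on the hard stops. It pushes back with 3.6 N at 0 and 8.1 N at 0.010, a little more while moving (damped, 30 N s/m); steady force well above that means the stops are reached.
- selector (a joint): Filter selector on the gauge's deck, a pointer knob on an upright axis with five detented positions, one dot at the left to five dots at the right. Value in rad, clockwise from above: 0 = one dot, 0.436 = two, 0.873 = three, 1.309 = four, 1.745 = five (end stop). The detent takes about 0.1 N m to leave and pulls the knob into the nearest position.
- selector_grip (a point): Point on the selector's axis, 71 mm above the bench, half-way up its bar grip, which is 12 mm thick, 37 mm long and stands 54 to 84 mm above the bench (round skirt 39 mm across below it). The point turns with the knob; at value 0 its axes are the gauge's. The bar's pointer end (white line) points 0.873 rad counter-clockwise of the point's x axis.
- carrier_tray: Grey shallow tray, fixed, 160 x 116 mm, 3 mm floor, rim 9 mm high. Origin at the centre of its underside. The two carriers lie in it side by side, about 72 mm apart along the tray's x, in either order, noses toward the tray's -y.
- film_carrier: The film carrier: aluminium plate 90 x 36 x 5 mm with a round window of 20 mm near its nose and a black grip fin standing on its tail. Origin at the centre of the plate's underside, x points to the nose (45 mm ahead). 80 g.
- film_carrier_grip (a point): Centre of the film carrier's grip fin, on the carrier's centre line, 75 mm behind the nose tip and 20 mm above the plate's underside. The fin is 12 mm thick (across, y), 26 mm long (x) and stands from 5 to 35 mm above the plate's underside. Axes as the carrier's. With the carrier home it lies at x = -45 mm, y = 0, z = 32 mm in the gauge frame.
- blank_carrier_grip (a point): The same point of the blank carrier, which has the same size and fin but a solid plate without a window. To be left alone.
- vial_d: Sample vial with black cap, 25 x 25 x 57 mm, loose bystander. Origin at the centre of its underside.
- petri_dish: Petri dish, 87 mm across, 14 mm high, loose bystander. Origin at the centre of its underside.
- dropper_amber: Amber dropper bottle, 32 x 32 x 100 mm, loose bystander. Origin at the centre of its underside.

How it is judged (in metres and radians):
On the way, in this order (a step that is already met when the one before it is completed fails the run):
1. the selector stands at the four-dot mark (value of joint selector between 1.209 and 1.409 rad), for 0.3 s.
2. with the selector still there, the film carrier's nose is in the slot behind the lip (all of step 1 and x of film_carrier_grip in the frame of gauge above -0.078 m and y of film_carrier_grip in the frame of gauge between -0.006 and 0.006 m and z of film_carrier_grip in the frame of gauge between 0.028 and 0.038 m and angle between the x axis of film_carrier and the x axis of gauge, either way round below 0.12 rad), for 0.1 s.
At the end, for the whole second after the job is handed in: Through the last second the selector is within 0.1 rad of the four-dot position, the film carrier is level in the slot within 2.5 mm of its stops (sprung foot pushed in at least 8 of its 10 mm), pressed against the gauge with more than 4 N, and still held by the fingers (over 3 N) (all of step 1 and value of joint plunger above 0.008 m and x of film_carrier_grip in the frame of gauge above -0.0475 m and y of film_carrier_grip in the frame of gauge between -0.004 and 0.004 m and z of film_carrier_grip in the frame of gauge between 0.029 and 0.037 m and angle between the x axis of film_carrier and the x axis of gauge, either way round below 0.08 rad and contact force between film_carrier and gauge above 4 N and contact force between the fingers and film_carrier above 3 N); the arm keeps its last pose, push and grip.
It fails at once if the blank carrier is moved out of its place in the tray (distance of blank_carrier_grip from where it was at the start of the episode above 0.02 m).
It fails at once if a bystander is shoved or knocked over (distance of any of vial_d, petri_dish, dropper_amber from where it was at the start of the episode above 0.02 m or angle between any of vial_d, dropper_amber's own z axis and vertical above 0.5 rad).
It also fails if it takes over 54 s, if anything falls off the work surface, if the arm or the gripper's body presses on something with over 40 N, if the wrist force passes 120 N, or if a joint passes its speed limit or range.

## Working session

There is one attempt and no reset: what is moved stays moved. The work goes in short steps, Python scripts to look and compute and a tool call to move; the robot and the scene stay as the last step left them, time stands still between calls to the robot, and variables do not carry over. Pictures are saved under pics/ and viewed, and the job is handed in when it is done.

Besides the shell and the picture viewer there is one more tool, called after ">>>" as name(argument=value, ...) on one line, values as JSON. play_rows: Moves the arm, as the interface text tells. Its arguments: {"type":"object","properties":{"commands":{"type":"array","items":{"type":"object","properties":{"linear":{"type":"array","items":{"type":"number"}},"turn":{"type":"array","items":{"type":"number"}},"grip":{"type":"number"}}}},"squeeze":{"type":"number"}},"required":["commands"]}

```bash
mkdir -p pics; ls; python3 - <<'E'
from cell import *
import cv2
print({k:v for k,v in get_obs().items()})
for n in("side","top"):
    d=get_image(n); cv2.imwrite(f"pics/{n}0.png",d["image"][...,::-1]); print(n,d["camera_matrix"].tolist(),d["cam_to_world"].round(4).tolist())
E
```

```text
pics
{'t': 0.0, 'joint_pos': array([73.48209527, 23.94668954, -0.59176033, 92.4848496 ,  0.26854616,
       63.63917625, -3.03726629]), 'joint_velocities': array([-0.02848183,  0.08783642, -0.03404617,  0.10718786,  0.0483483 ,
        0.1093346 , -0.07333872]), 'effort': array([ 6.04307879e-04, -8.51260328e+01,  6.39192201e-01, -4.25985968e+01,
       -4.87817964e-02,  1.86806393e-02,  1.34854058e-04]), 'eef_pos': array([ 0.15259735, -0.60569485,  0.20484482]), 'tcp_rot': array([-86.7206275 ,  89.93066781, 107.42036995]), 'force': array([-0.01646207,  0.59437451, -0.59330304]), 'torque': array([ 0.01856013, -0.0190598 , -0.00501669]), 'grip_width': 0.09399469455151917}
side [[466.5721755887235, 0.0, 282.207548147668], [0.0, 466.5721755887235, 209.9678463291152], [0.0, 0.0, 1.0]] [[-0.9756, -0.1627, 0.1476, 0.3909], [-0.2194, 0.6848, -0.695, 0.2429], [0.012, -0.7104, -0.7037, 0.6606], [0.0, 0.0, 0.0, 1.0]]
top [[442.102462670602, 0.0, 277.2805068275953], [0.0, 442.102462670602, 216.87467590399865], [0.0, 0.0, 1.0]] [[0.0252, -0.9913, 0.1291, 0.3768], [-0.9995, -0.0227, 0.0212, -0.3535], [-0.0181, -0.1295, -0.9914, 0.9092], [0.0, 0.0, 0.0, 1.0]]
```

View pics/side0.png

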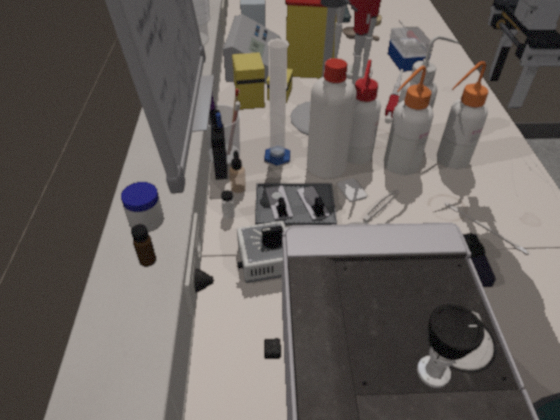

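View pics/top0.png

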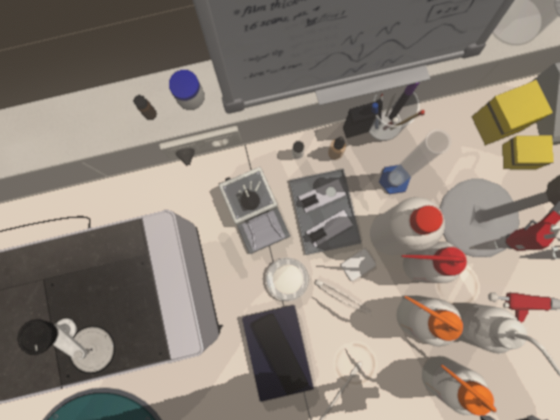

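```bash
cat > h.py <<'E'
from cell import *
import cv2, numpy as np
def cloud(d):
    K=d["camera_matrix"];z=d["range_z"];v,u=np.mgrid[:420,:560]
    P=np.stack([(u-K[0,2])/K[0,0]*z,(v-K[1,2])/K[1,1]*z,z],-1)
    T=d["cam_to_world"]; W=P@T[:3,:3].T+T[:3,3]; W[z==0]=np.nan; return W
def proj(d,p):
    T=np.linalg.inv(d["cam_to_world"]);K=d["camera_matrix"];p=np.atleast_2d(p)
    c=p@T[:3,:3].T+T[:3,3];return np.stack([K[0,0]*c[:,0]/c[:,2]+K[0,2],K[1,1]*c[:,1]/c[:,2]+K[1,2]],-1)
E
python3 - <<'E'
from h import *
d=get_image("top");s=get_image("side")
a=cv2.resize(d["image"][150:300,200:380],None,fx=4,fy=4,interpolation=cv2.INTER_CUBIC)
cv2.imwrite("pics/topc.png",a[...,::-1])
a=cv2.resize(s["image"][150:290,200:370],None,fx=4,fy=4,interpolation=cv2.INTER_CUBIC)
cv2.imwrite("pics/sidec.png",a[...,::-1])
for n,dd in(("top",d),("side",s)):
  W=cloud(dd)
  for l in["gauge","selector","carrier_tray","film_carrier","film_carrier_grip","blank_carrier_grip","vial_d","petri_dish","dropper_amber"]:
    for r in silhouettes(l,n)[:3]:
        m=r["pixels"];p=W[m];print(n,l,round(r["p"],2),np.round(r["extent"]),m.sum(),np.nanmedian(p,0).round(3),np.nanmin(p,0).round(3),np.nanmax(p,0).round(3))
E
```

```text
top selector 0.81 [241. 191. 260. 208.] 298 [ 0.52  -0.283  0.058] [ 0.502 -0.299  0.051] [ 0.539 -0.263  0.087]
top carrier_tray 0.83 [290. 172. 360. 253.] 2802 [ 0.509 -0.43   0.003] [ 0.421 -0.504 -0.003] [ 0.599 -0.359  0.013]
top film_carrier 0.93 [298. 182. 346. 210.] 723 [ 0.541 -0.425  0.008] [ 0.509 -0.471  0.002] [ 0.574 -0.378  0.042]
top film_carrier_grip 0.6 [301. 183. 343. 211.] 756 [ 0.542 -0.425  0.008] [ 0.508 -0.471  0.001] [ 0.574 -0.38   0.042]
top blank_carrier_grip 0.97 [308. 212. 352. 245.] 805 [ 0.475 -0.441  0.008] [ 0.438 -0.486 -0.   ] [ 0.512 -0.396  0.041]
top vial_d 0.74 [220. 167. 291. 255.] 3524 [ 0.504 -0.289  0.051] [ 0.419 -0.357 -0.002] [ 0.601 -0.218  0.087]
top vial_d 0.56 [291. 141. 306. 158.] 221 [ 0.627 -0.373  0.05 ] [ 0.618 -0.389 -0.004] [ 0.661 -0.359  0.06 ]
top petri_dish 0.87 [264. 259. 312. 301.] 1481 [ 0.369 -0.358  0.003] [ 0.327 -0.4   -0.003] [ 0.413 -0.314  0.017]
top dropper_amber 0.79 [329. 137. 346. 161.] 344 [ 0.628 -0.449  0.053] [ 0.619 -0.475 -0.003] [ 0.66  -0.435  0.1  ]
top dropper_amber 0.68 [241. 192. 261. 208.] 293 [ 
[... 421 characters left out ...]
ray 0.86 [254. 181. 338. 225.] 2219 [ 0.505 -0.427  0.004] [ 0.415 -0.512 -0.002] [ 0.601 -0.177  0.216]
side film_carrier 0.94 [268. 187. 291. 221.] 606 [ 0.537 -0.411  0.009] [ 0.505 -0.479  0.001] [ 0.573 -0.377  0.041]
side film_carrier_grip 0.78 [264. 190. 293. 217.] 576 [ 0.538 -0.41   0.009] [ 0.506 -0.471  0.001] [ 0.573 -0.377  0.041]
side blank_carrier_grip 0.61 [298. 187. 329. 220.] 623 [ 0.471 -0.424  0.009] [ 0.435 -0.488  0.001] [ 0.509 -0.392  0.041]
side vial_d 0.84 [218. 189. 234. 219.] 346 [ 0.627 -0.364  0.037] [ 0.617 -0.437 -0.001] [ 0.663 -0.358  0.061]
side dropper_amber 0.94 [230. 146. 248. 194.] 503 [ 0.63  -0.442  0.047] [ 0.617 -0.551 -0.001] [ 0.674 -0.433  0.102]
```

View pics/topc.png

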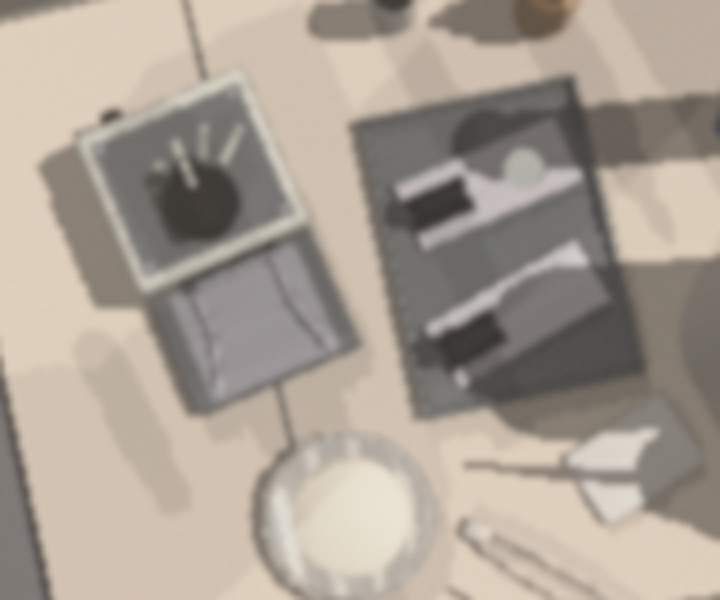

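View pics/sidec.png

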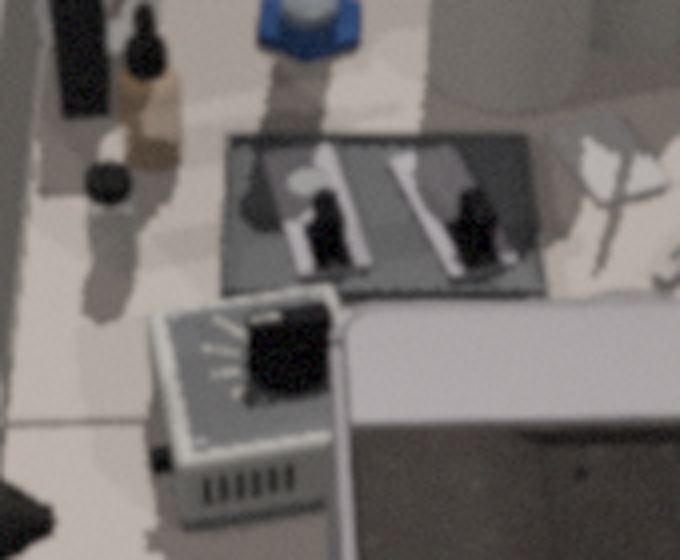

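```bash
python3 - <<'E'
from h import *
for n in("top","side"):
    d=get_image(n);W=cloud(d);x,y,z=W[...,0],W[...,1],W[...,2]
    reg=(x>.41)&(x<.62)&(y>-.37)&(y<-.2)
    print(n,"bench z",np.nanmedian(z[(x>.35)&(x<.62)&(y>-.37)&(y<-.15)&(abs(z)<.006)]))
    for lo,hi in((.045,.058),(.008,.018),(.06,.1),(.075,.095)):
        m=reg&(z>lo)&(z<hi)
        m=cv2.morphologyEx(m.astype(np.uint8),cv2.MORPH_OPEN,np.ones((2,2)))>0
        p=W[m][:,:2].astype(np.float32)*1000
        if len(p)<10: continue
        r=cv2.minAreaRect(p);print(lo,hi,len(p),"rect",np.round(r[0],1),np.round(r[1],1),round(r[2],1),"medz",np.median(z[m]).round(4))
    # carriers
    for nm,(a,b) in {"film":(.505,.6),"blank":(.42,.505)}.items():
        m=(y>-.5)&(y<-.36)&(z>.025)&(z<.05)&(x>a)&(x<b)
        p=W[m][:,:2].astype(np.float32)*1000
        if len(p)>5:
            r=cv2.minAreaRect(p);print(nm,"fin",len(p),np.round(r[0],1),np.round(r[1],1),round(r[2],1),p.mean(0).round(1))
    for l in ["film_carrier","blank_carrier_grip"]:
        r0=silhouettes(l,n)[0];m=r0["pixels"]
        p=W[m&(z<.015)&(z>.005)][:,:2].astype(np.float32)*1000;r=cv2.minAreaRect(p);print(l,"plate",len(p),np.round(r[0],1),np.round(r[1],1),round(r[2],1),p.mean(0).round(1))
E
```

```text
top bench z 0.0001521864728739053
0.045 0.058 1867 rect [nan nan] [0. 0.] 0.0 medz nan
0.008 0.018 1330 rect [nan nan] [0. 0.] 0.0 medz nan
0.06 0.1 127 rect [ 519.3 -282.7] [35.4 11.8] 24.7 medz 0.083
0.075 0.095 120 rect [ 519.7 -282.5] [34.5 11.8] 24.7 medz 0.0833
film fin 82 [ 528.7 -398. ] [12.2 25.4] 24.3 [ 528.1 -397.7]
blank fin 83 [ 458.5 -415. ] [12.4 26. ] 35.6 [ 458.3 -414.6]
film_carrier plate 590 [ 541.4 -425.4] [36.  89.7] 24.5 [ 542.4 -428.6]
blank_carrier_grip plate 680 [ 474.6 -441.5] [37.6 91.5] 32.1 [ 476.  -443.6]
side bench z 0.0005592703255211662
0.045 0.058 1495 rect [ 532.6 -243.7] [ 83.1 244.1] 11.1 medz nan
0.008 0.018 141 rect [ 531.9 -296.5] [ 59.  155.6] 8.4 medz nan
0.06 0.1 298 rect [ 506.1 -230.3] [ 35.3 169.2] 11.6 medz nan
0.075 0.095 172 rect [ 507.  -234.3] [161.1  35.3] 101.6 medz nan
film fin 90 [ 526.9 -396.5] [12.6 27.8] 24.8 [ 526.5 -393.6]
blank fin 93 [ 457.7 -412.7] [13.8 25.6] 37.1 [ 457.  -410.7]
film_carrier plate 455 [ 541.7 -426.9] [40.4 98.3] 28.0 [ 542.6 -425.1]
blank_carrier_grip plate 445 [ 471.3 -440.9] [41.6 94.3] 32.4 [ 475.8 -439. ]
```

```bash
python3 - <<'E'
from h import *
from scipy.optimize import minimize
d=get_image("top");W=cloud(d);x,y,z=W[...,0],W[...,1],W[...,2]
reg=(x>.40)&(x<.62)&(y>-.37)&(y<-.2)&np.isfinite(z)
for lo,hi in((.047,.057),(.008,.018),(.009,.1)):
    m=(reg&(z>lo)&(z<hi)).astype(np.uint8)
    if lo<.02: m=cv2.morphologyEx(m,cv2.MORPH_OPEN,np.ones((3,3)))
    k,lab,st,_=cv2.connectedComponentsWithStats(m);i=1+st[1:,4].argmax();m=lab==i
    p=W[m][:,:2].astype(np.float32)*1000
    r=cv2.minAreaRect(p);print(lo,hi,len(p),np.round(r[0],1),np.round(r[1],1),round(r[2],1),np.median(z[m]).round(4))
    print(cv2.boxPoints(r).round(1).tolist())
E
```

```text
0.047 0.057 1825 [ 532.1 -275.6] [88.1 91.8] 25.0 0.0524
[[472.70001220703125, -252.60000610351562], [511.5, -335.79998779296875], [591.4000244140625, -298.6000061035156], [552.5999755859375, -215.39999389648438]]
0.008 0.018 1326 [ 464.8 -307. ] [63.3 91.9] 25.0 0.0122
[[416.70001220703125, -278.79998779296875], [455.5, -362.0], [512.9000244140625, -335.29998779296875], [474.1000061035156, -252.0]]
0.009 0.1 3413 [ 507.9 -286.9] [158.4  91.9] 25.0 0.0507
[[416.6000061035156, -278.79998779296875], [455.5, -362.0], [599.0999755859375, -295.0], [560.2000122070312, -211.6999969482422]]
```

```bash
python3 - <<'E'
from h import *
from scipy.spatial.transform import Rotation as R
o=get_obs();r=R.from_euler("xyz",o["tcp_rot"],degrees=True).as_matrix();print(r.round(3))
for n in("top","side"):
    W=cloud(get_image(n)).reshape(-1,3);W=W[np.isfinite(W[:,2])]
    print(n,"max z (mm) rows x .05.. cols y")
    ys=np.arange(-.8,.01,.05);print("      ",*[f"{int(1000*a):5d}" for a in ys])
    for a in np.arange(.1,.8,.05):
        row=[]
        for b in ys:
            q=W[(W[:,0]>=a)&(W[:,0]<a+.05)&(W[:,1]>=b)&(W[:,1]<b+.05),2]
            row.append(f"{int(1000*q.max()):5d}" if len(q)>3 else "    .")
        print(f"{int(round(1000*a)):5d} ",*row)
E
```

```text
[[-0.     0.244 -0.97 ]
 [ 0.    -0.97  -0.244]
 [-1.    -0.    -0.   ]]
top max z (mm) rows x .05.. cols y
        -800  -750  -700  -649  -599  -549  -499  -449  -399  -349  -299  -249  -199  -149   -99   -49     0
  100      5     4     3     4     4     4     6     7    22    23     5     5     4     4    14    17    20
  150      5     3   243   243     4     4     7    27    41    39    22     5     4     4     4   212   211
  200    236     5   329   245   215     5     5    21    40    40    24   215   217   211   254   212   211
  250    238   253   192   200   188     5     5     4    37    41    39   217   217   209   258   298   297
  300     28   195   192   245   246   230    10    11    24    34    19   217   218   209   210   298   297
  350     26     4   138   186   145    10    11    12    17    16     4   215   217   216   216   219   219
  400    227    18   372   241   249   218    12    38    16    15    18     4   217   218   218   218   218
  450    227   320   338   203   251   250    13    40    15    52    55    53   217   218   217     5    44
  500     2
[... 1613 characters left out ...]
   .    55    54   216   216   217     3     2
  500     19   302    18     4   203   197    11    40    40    56    86    56     4     3     4     4     3
  550     19    19    17     4   270    12    11    11    12    54    55    55    95   167   169   169   169
  600     55     4     4     5    13   149   101   100    60   161   168   169   168   230   229   169   169
  650    114   112     4     4   153   177   178   187   293   418   454   458   224   230   229   379   375
  700    114   114   167   178   262   356   377   394   414   433   436   168   484   495   473   422   366
  750    262   275   299   318   338   350     .   168   407   426   446   465   469     .     .     .     .
```

```bash
python3 - <<'E'
from h import *
a=np.radians(25);G=np.array([.50405,-.2887]);Rg=np.array([[np.cos(a),-np.sin(a)],[np.sin(a),np.cos(a)]])
W=cloud(get_image("top")).reshape(-1,3);W=W[np.isfinite(W[:,2])]
m=(W[:,2]>.095)&(W[:,0]>.25)&(W[:,0]<.62)&(W[:,1]<-.1)&(W[:,1]>-.56);Q=W[m];g=(Q[:,:2]-G)@Rg
# oven edge: min y world per x bin
for xx in np.arange(.25,.66,.02):
    k=(Q[:,0]>xx)&(Q[:,0]<xx+.02)
    L=Q[k&(Q[:,1]>-.36)];Rr=Q[k&(Q[:,1]<-.4)]
    print(round(xx,2),"left obst min y",L[:,1].min().round(3) if len(L) else None,"right max y",Rr[:,1].max().round(3) if len(Rr) else None, L[:,2].max().round(3) if len(L) else "")
for xx in np.arange(-.14,.08,.01):
    k=(abs(g[:,0]-xx)<.006)&(g[:,1]>0);print(round(xx,3),"gauge-left clearance",g[k,1].min().round(3) if k.any() else None)
E
```

```text
0.25 left obst min y -0.231 right max y None 0.217
0.27 left obst min y -0.229 right max y None 0.217
0.29 left obst min y -0.223 right max y None 0.217
0.31 left obst min y -0.218 right max y None 0.218
0.33 left obst min y -0.212 right max y -0.536 0.218
0.35 left obst min y -0.207 right max y None 0.218
0.37 left obst min y -0.202 right max y None 0.217
0.39 left obst min y -0.196 right max y -0.546 0.218
0.41 left obst min y -0.191 right max y -0.534 0.219
0.43 left obst min y -0.186 right max y -0.526 0.22
0.45 left obst min y -0.181 right max y -0.523 0.219
0.47 left obst min y -0.174 right max y -0.523 0.215
0.49 left obst min y None right max y -0.53 
0.51 left obst min y None right max y None 
0.53 left obst min y None right max y None 
0.55 left obst min y None right max y -0.559 
0.57 left obst min y None right max y -0.556 
0.59 left obst min y -0.16 right max y None 0.169
0.61 left obst min y -0.186 right max y None 0.169
0.63 left obst min y None right max y None 
0.65 left obst min y None right max y None 
-0.14 gauge-left clearance 0.144
-0.13 gauge-left clearance 0.142
-0.12 gauge-left clearance 0.141
-0.11 gauge-left clearance 0.139
-0.1 gauge-left clearance 0.137
-0.09 gauge-left clearance 0.135
-0.08 gauge-left clearance 0.133
-0.07 gauge-left clearance 0.132
-0.06 gauge-left clearance 0.13
-0.05 gauge-left clearance 0.128
-0.04 gauge-left clearance 0.126
-0.03 gauge-left clearance 0.124
-0.02 gauge-left clearance 0.123
-0.01 gauge-left clearance 0.121
0.0 gauge-left clearance 0.119
0.01 gauge-left clearance 0.118
0.02 gauge-left clearance 0.118
0.03 gauge-left clearance 0.122
0.04 gauge-left clearance 0.155
0.05 gauge-left clearance None
0.06 gauge-left clearance None
0.07 gauge-left clearance None
0.08 gauge-left clearance None
```

```bash
cat >> h.py <<'E'
from scipy.spatial.transform import Rotation as R
def goto(p,jaw):
    "p mm world, jaw deg of tool y; tool straight down"
    o=get_obs();r=R.from_euler("xyz",o["tcp_rot"],degrees=True).as_matrix()
    c,s=np.cos(np.radians(jaw)),np.sin(np.radians(jaw))
    y=np.array([c,s,0]);x=np.array([0,0,-1.]);t=np.stack([x,y,np.cross(x,y)],1)
    lin=r.T@(np.array(p)-o["eef_pos"]*1000);tu=R.from_matrix(r.T@t).as_rotvec()
    print("t",round(o["t"],2),"tcp",(o["eef_pos"]*1000).round(1),"jaw",np.degrees(np.arctan2(r[1,1],r[0,1])).round(2),"F",o["force"].round(1),"grip",round(o["grip_width"]*1000,1),"q",o["joint_pos"].round(0))
    print("lin",lin.round(1),"turn",tu.round(4))
E
python3 - <<'E'
from h import *
goto([519.5,-282.2,200],-65)
goto([519.5,-282.2,60],-65)
E
```

```text
t 1.6 tcp [ 152.7 -606.   205.4] jaw -75.86 F [ 0.  -0.7  0. ] grip 94.1 q [73. 24. -1. 92.  0. 64. -3.]
lin [   5.4 -224.4 -434.8] turn [-1.895e-01  0.000e+00  1.000e-04]
t 1.6 tcp [ 152.7 -606.   205.4] jaw -75.86 F [ 0.  -0.7  0. ] grip 94.1 q [73. 24. -1. 92.  0. 64. -3.]
lin [ 145.4 -224.4 -434.8] turn [-1.895e-01  0.000e+00  1.000e-04]
```

>>> play_rows(commands=[{"linear":[-50,0,0],"turn":[0,0,0],"grip":94},{"linear":[-110,0,0],"turn":[0,0,0],"grip":94},{"linear":[-120,-25,-45],"turn":[0,0,0],"grip":94},{"linear":[-120,-52,-95],"turn":[-0.05,0,0],"grip":94},{"linear":[-120,-78,-145],"turn":[-0.1,0,0],"grip":94},{"linear":[-120,-105,-195],"turn":[-0.15,0,0],"grip":94},{"linear":[-120,-130,-245],"turn":[-0.19,0,0],"grip":94}])

```text
t: 2.48
eef_pos: [0.3597, -0.4187, 0.3257]
tcp_rot: [93.5, 90.0, -61.4]
force: [0.3, -1.6, 0.9]
grip_width: 0.0941
```

```bash
python3 - <<'E'
from h import *
goto([519.5,-282.2,200],-65)
goto([519.5,-282.2,60],-65)
for n in("top","side"): cv2.imwrite(f"pics/{n}1.png",get_image(n)["image"][...,::-1])
E
```

```text
t 2.48 tcp [ 359.7 -418.7  325.7] jaw -64.89 F [ 0.3 -1.6  0.9] grip 94.1 q [ 55.  12. -11.  94.   2.  75. -21.]
lin [ 125.7  -55.9 -202.6] turn [ 0.0019 -0.     -0.0006]
t 2.48 tcp [ 359.7 -418.7  325.7] jaw -64.89 F [ 0.3 -1.6  0.9] grip 94.1 q [ 55.  12. -11.  94.   2.  75. -21.]
lin [ 265.7  -55.9 -202.6] turn [ 0.0019 -0.     -0.0006]
```

View pics/side1.png

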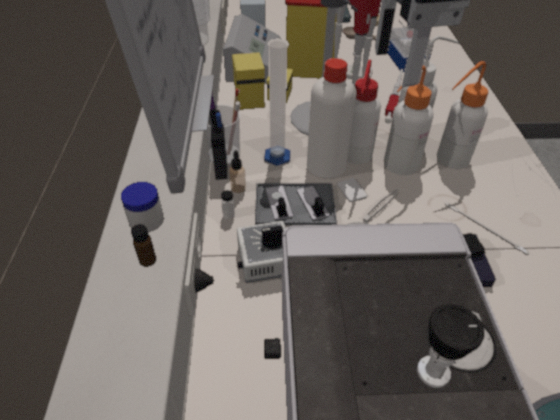

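View pics/top1.png

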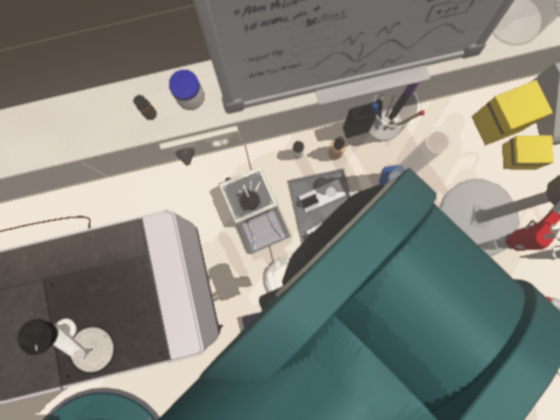

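>>> play_rows(commands=[{"linear":[10,-14,-50],"turn":[0.002,0,0],"grip":60},{"linear":[30,-28,-100],"turn":[0.002,0,0],"grip":50},{"linear":[60,-42,-150],"turn":[0.002,0,0],"grip":50},{"linear":[95,-56,-202],"turn":[0.002,0,0],"grip":50},{"linear":[140,-56,-203],"turn":[0.002,0,0],"grip":50},{"linear":[140,-56,-203],"turn":[0.002,0,0],"grip":50},{"linear":[140,-56,-203],"turn":[0.002,0,0],"grip":50}])

```text
t: 3.45
eef_pos: [0.5224, -0.2788, 0.1879]
tcp_rot: [150.8, 89.8, -3.8]
force: [0.2, -0.4, 0.5]
grip_width: 0.0497
```

```bash
python3 - <<'E'
from h import *
goto([519.5,-282.2,60],-65)
for n in("top","side"): cv2.imwrite(f"pics/{n}2.png",get_image(n)["image"][...,::-1])
E
```

```text
t 3.45 tcp [ 522.4 -278.8  187.9] jaw -64.65 F [ 0.2 -0.4  0.5] grip 49.7 q [ 39.  22. -17.  98.   7.  61. -46.]
lin [127.9   1.6   4.4] turn [ 0.0061 -0.0025 -0.0014]
```

View pics/side2.png

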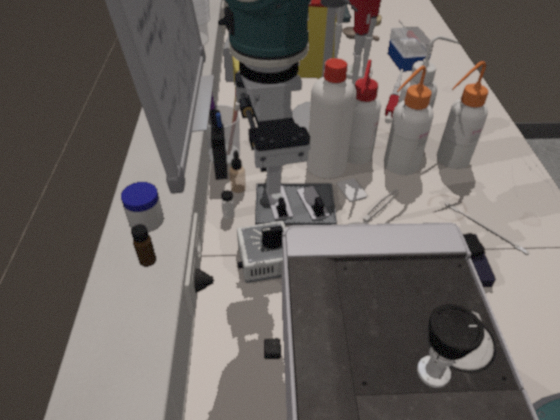

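```bash
python3 - <<'E'
from h import *
d=get_image("side");o=get_obs();print(proj(d,o["eef_pos"]));goto([519.5,-282.2,60],-65)
E
```

```text
[[269.31006927 181.9477665 ]]
t 3.6 tcp [ 522.6 -278.6  188. ] jaw -64.64 F [ 0.2  0.7 -0.5] grip 49.8 q [ 39.  22. -17.  98.   7.  61. -46.]
lin [128.    1.6   4.8] turn [ 0.0063 -0.0031 -0.0022]
```

>>> play_rows(commands=[{"linear":[40,1.6,4.8],"turn":[0.006,-0.003,-0.002],"grip":50},{"linear":[80,1.6,4.8],"turn":[0.006,-0.003,-0.002],"grip":50},{"linear":[100,1.6,4.8],"turn":[0.006,-0.003,-0.002],"grip":50},{"linear":[110,1.6,4.8],"turn":[0.006,-0.003,-0.002],"grip":50},{"linear":[110,1.6,4.8],"turn":[0.006,-0.003,-0.002],"grip":50},{"linear":[110,1.6,4.8],"turn":[0.006,-0.003,-0.002],"grip":50}])

```text
t: 4.35
eef_pos: [0.52, -0.2826, 0.0792]
tcp_rot: [123.0, 89.9, -32.0]
force: [0.2, 0.1, 0.1]
grip_width: 0.0503
```

```bash
python3 - <<'E'
from h import *
goto([519.5,-282.2,60],-65)
d=get_image("side");a=cv2.resize(d["image"][100:290,180:370],None,fx=3,fy=3,interpolation=cv2.INTER_CUBIC);cv2.imwrite("pics/s3.png",a[...,::-1])
E
```

```text
t 4.35 tcp [ 520.  -282.6   79.2] jaw -64.99 F [0.2 0.1 0.1] grip 50.3 q [ 38.  30. -16. 103.  10.  49. -48.]
lin [19.2 -0.6  0.3] turn [ 0.0002 -0.001  -0.0016]
```

View pics/s3.png

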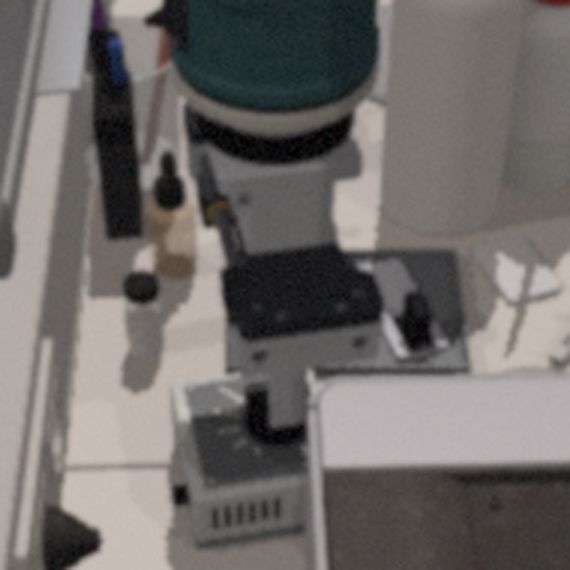

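>>> play_rows(commands=[{"linear":[10,-0.5,0],"turn":[0,0,0],"grip":50},{"linear":[18,-0.5,0],"turn":[0,0,0],"grip":40},{"linear":[18,-0.5,0],"turn":[0,0,0],"grip":20},{"linear":[18,-0.5,0],"turn":[0,0,0],"grip":5},{"linear":[18,-0.5,0],"turn":[0,0,0],"grip":5},{"linear":[18,-0.5,0],"turn":[0,0,0],"grip":5}], squeeze=35)

```text
t: 5.15
eef_pos: [0.5191, -0.2802, 0.0612]
tcp_rot: [-92.5, 89.9, 112.5]
force: [-7.2, 11.3, 9.2]
grip_width: 0.0113
```

```bash
python3 - <<'E'
from h import *
goto([519.5,-282.2,60],-65);goto([519.5,-282.2,60],-90);print(get_obs()["torque"])
E
```

```text
t 5.15 tcp [ 519.1 -280.2   61.2] jaw -64.93 F [-7.2 11.3  9.2] grip 11.3 q [ 37.  31. -15. 104.  11.  47. -48.]
lin [1.2 2.  0.5] turn [ 0.0012 -0.0001  0.0015]
t 5.15 tcp [ 519.1 -280.2   61.2] jaw -64.93 F [-7.2 11.3  9.2] grip 11.3 q [ 37.  31. -15. 104.  11.  47. -48.]
lin [1.2 2.  0.5] turn [4.376e-01 3.000e-04 1.500e-03]
[2.6382208  1.81792614 0.00930357]
```

>>> play_rows(commands=[{"linear":[0,0,0],"turn":[0.1,0,0],"grip":5},{"linear":[0,0,0],"turn":[0.2,0,0],"grip":5},{"linear":[0,0,0],"turn":[0.3,0,0],"grip":5},{"linear":[0,0,0],"turn":[0.4,0,0],"grip":5},{"linear":[0,0,0],"turn":[0.44,0,0],"grip":5},{"linear":[0,0,0],"turn":[0.44,0,0],"grip":5},{"linear":[0,0,0],"turn":[0.44,0,0],"grip":5}])

```text
t: 6.02
eef_pos: [0.519, -0.2801, 0.0612]
tcp_rot: [-64.5, 89.9, 115.5]
force: [-3.1, 1.8, 1.3]
grip_width: 0.012
```

```bash
python3 - <<'E'
from h import *
goto([519.5,-282.2,60],-90);print(get_obs()["torque"])
E
```

```text
t 6.03 tcp [ 519.  -280.1   61.2] jaw -90.05 F [-3.1  1.8  1.3] grip 12.0 q [ 33.  31.  -9. 104.   7.  46. -70.]
lin [ 1.2  2.1 -0.5] turn [-0.0009  0.0007  0.0015]
[0.32078524 0.53940978 0.01854464]
```

>>> play_rows(commands=[{"linear":[0,0,0],"turn":[0,0,0],"grip":50},{"linear":[0,0,0],"turn":[0,0,0],"grip":50},{"linear":[0,0,0],"turn":[0,0,0],"grip":50},{"linear":[-40,0,0],"turn":[0,0,0],"grip":50},{"linear":[-90,0,0],"turn":[0,0,0],"grip":50},{"linear":[-130,50,0],"turn":[0.15,0,0],"grip":50},{"linear":[-130,90,0],"turn":[0.33,0,0],"grip":50},{"linear":[-130,115,0],"turn":[0.5,0,0],"grip":50},{"linear":[-130,115,0],"turn":[0.68,0,0],"grip":50},{"linear":[-130,115,0],"turn":[0.86,0,0],"grip":50}])

```text
t: 7.28
eef_pos: [0.5189, -0.3956, 0.1909]
tcp_rot: [-14.8, 89.9, 115.5]
force: [-0.2, -0.8, -1.1]
grip_width: 0.05
```

```bash
python3 - <<'E'
from h import *
goto([528,-398,100],-155.5)
for n in("top","side"): cv2.imwrite(f"pics/{n}4.png",get_image(n)["image"][...,::-1])
d=get_image("side");a=cv2.resize(d["image"][150:290,200:370],None,fx=4,fy=4,interpolation=cv2.INTER_CUBIC);cv2.imwrite("pics/s4.png",a[...,::-1])
W=cloud(d);x,y,z=np.moveaxis(W,-1,0);m=(x>.48)&(x<.56)&(y>-.32)&(y<-.24)&(z>.075)&(z<.095);p=W[m][:,:2].astype(np.float32)*1000;print(len(p));print(cv2.minAreaRect(p))
E
```

```text
t 7.28 tcp [ 518.9 -395.6  190.9] jaw -139.68 F [-0.2 -0.8 -1.1] grip 50.0 q [  33.   28.    2.   89.   -1.   64. -104.]
lin [90.9 -5.3 -7.9] turn [2.76e-01 1.80e-03 2.00e-04]
180
((518.5594482421875, -279.4403381347656), (36.8600959777832, 14.460872650146484), 4.8192362785339355)
```

View pics/s4.png

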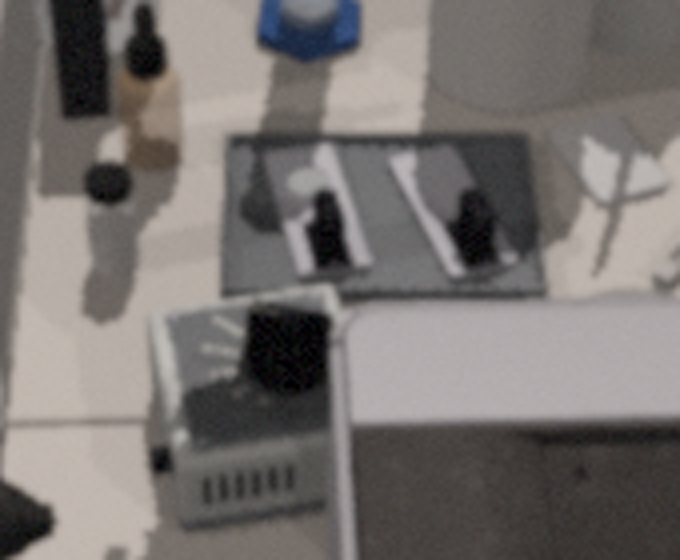

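View pics/top4.png

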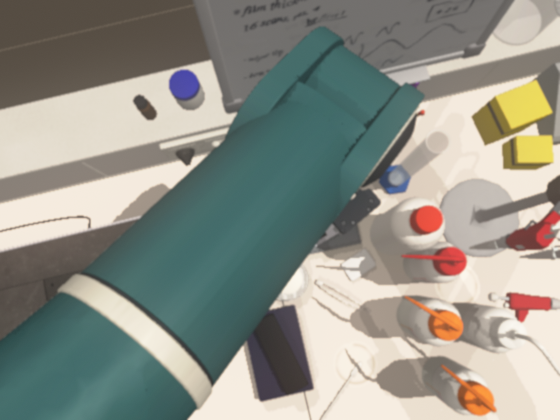

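```bash
python3 - <<'E'
from h import *
d=get_image("side");W=cloud(d);x,y,z=np.moveaxis(W,-1,0)
for lo in(.076,.079,.081):
    m=(x>.48)&(x<.56)&(y>-.32)&(y<-.24)&(z>lo)&(z<.095);p=W[m][:,:2]*1000
    c=p.mean(0);w,v=np.linalg.eigh(np.cov((p-c).T));print(lo,len(p),c.round(1),np.sqrt(w*12).round(1),np.degrees(np.arctan2(v[1,1],v[0,1])).round(1),cv2.minAreaRect(p.astype(np.float32)))
goto([528,-398,75],-155.5)
E
```

```text
0.076 165 [ 518. -278.] [11.6 36.3] -179.0 ((518.7590942382812, -279.7545471191406), (36.79276657104492, 13.038406372070312), 1.1535359621047974)
0.079 140 [ 518.2 -278.5] [11.6 36.7] -178.5 ((518.8255615234375, -279.70709228515625), (12.631231307983398, 36.8253059387207), 89.51181030273438)
0.081 122 [ 518.5 -279. ] [11.5 35.9] -178.5 ((518.8255615234375, -279.70709228515625), (12.631231307983398, 36.8253059387207), 89.51181030273438)
t 7.47 tcp [ 519.1 -395.1  191.1] jaw -139.04 F [ 0.2  1.  -0. ] grip 50.5 q [  33.   27.    2.   89.   -1.   64. -104.]
lin [116.   -4.8  -8.2] turn [2.872e-01 1.600e-03 1.000e-04]
```

>>> play_rows(commands=[{"linear":[40,-4,-8],"turn":[0.15,0,0],"grip":40},{"linear":[80,-4,-8],"turn":[0.287,0,0],"grip":40},{"linear":[120,-4,-8],"turn":[0.287,0,0],"grip":40},{"linear":[140,-4,-8],"turn":[0.287,0,0],"grip":40},{"linear":[140,-4,-8],"turn":[0.287,0,0],"grip":40},{"linear":[140,-4,-8],"turn":[0.287,0,0],"grip":40}])

```text
t: 8.22
eef_pos: [0.528, -0.399, 0.0526]
tcp_rot: [-94.3, 89.9, 20.3]
force: [-0.2, -0.1, -0.5]
grip_width: 0.0397
```

```bash
python3 - <<'E'
from h import *
goto([527.5,-397,12],-155.5)
d=get_image("side");a=cv2.resize(d["image"][100:240,200:370],None,fx=4,fy=4,interpolation=cv2.INTER_CUBIC);cv2.imwrite("pics/s5.png",a[...,::-1])
E
```

```text
t 8.22 tcp [ 528.  -399.    52.6] jaw -155.45 F [-0.2 -0.1 -0.5] grip 39.7 q [  31.   37.    4.   93.   -3.   50. -118.]
lin [40.6 -0.4  2. ] turn [ 0.0009 -0.0001  0.001 ]
```

View pics/s5.png

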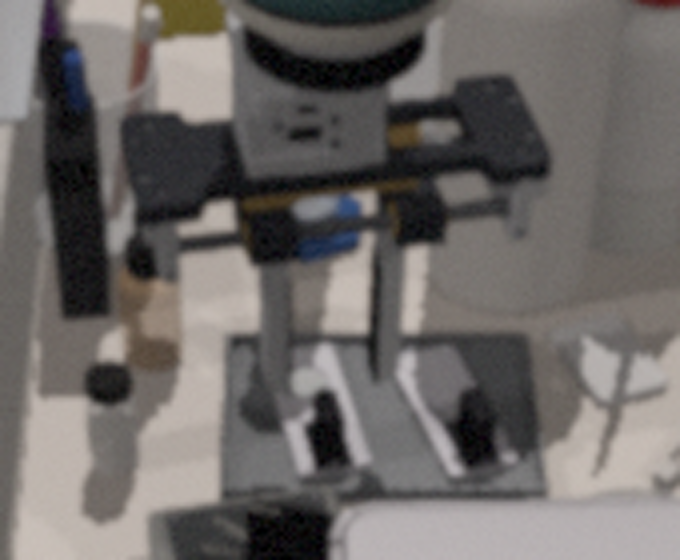

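>>> play_rows(commands=[{"linear":[20,-0.4,2],"turn":[0,0,0],"grip":40},{"linear":[34,-0.4,2],"turn":[0,0,0],"grip":40},{"linear":[40,-0.4,2],"turn":[0,0,0],"grip":40},{"linear":[40,-0.4,2],"turn":[0,0,0],"grip":40},{"linear":[40,-0.4,2],"turn":[0,0,0],"grip":40}])

```text
t: 8.9
eef_pos: [0.5278, -0.3972, 0.0131]
tcp_rot: [-121.1, 89.9, -6.6]
force: [0.4, -0.2, -0.0]
grip_width: 0.0398
```

```bash
python3 - <<'E'
from h import *
goto([527.5,-397,12],-155.5)
d=get_image("side");a=cv2.resize(d["image"][150:240,230:350],None,fx=6,fy=6,interpolation=cv2.INTER_CUBIC);cv2.imwrite("pics/s6.png",a[...,::-1])
E
```

```text
t 8.9 tcp [ 527.8 -397.2   13.1] jaw -155.46 F [ 0.4 -0.2 -0. ] grip 39.8 q [  32.   40.    4.   94.   -4.   46. -118.]
lin [1.1 0.2 0.3] turn [ 0.0007 -0.0008  0.0014]
```

View pics/s6.png

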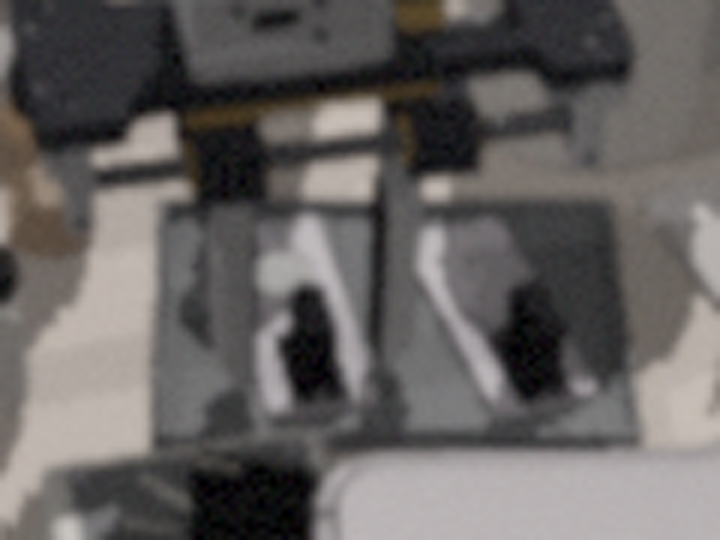

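>>> play_rows(commands=[{"linear":[0.5,0,0],"turn":[0,0,0],"grip":25},{"linear":[0.5,0,0],"turn":[0,0,0],"grip":5},{"linear":[0.5,0,0],"turn":[0,0,0],"grip":5},{"linear":[0.5,0,0],"turn":[0,0,0],"grip":5},{"linear":[0.5,0,0],"turn":[0,0,0],"grip":5}], squeeze=40)

```text
t: 9.57
eef_pos: [0.5279, -0.3972, 0.0128]
tcp_rot: [-123.8, 89.9, -9.3]
force: [-0.4, 1.2, 2.1]
grip_width: 0.0115
```

```bash
python3 - <<'E'
from h import *
goto([527.5,-397,120],-155.5)
E
```

```text
t 9.57 tcp [ 527.9 -397.2   12.8] jaw -155.46 F [-0.4  1.2  2.1] grip 11.5 q [  32.   40.    4.   94.   -4.   46. -118.]
lin [-1.072e+02  1.000e-01  3.000e-01] turn [ 0.0007 -0.001   0.0015]
```

>>> play_rows(commands=[{"linear":[-20,0,0],"turn":[0,0,0],"grip":5},{"linear":[-60,0,0],"turn":[0,0,0],"grip":5},{"linear":[-110,0,0],"turn":[0,0,0],"grip":5},{"linear":[-120,0,0],"turn":[0,0,0],"grip":5}])

```text
t: 10.07
eef_pos: [0.529, -0.3983, 0.1376]
tcp_rot: [-142.7, 89.6, -28.2]
force: [-0.3, -0.2, -1.0]
grip_width: 0.0119
```

```bash
python3 - <<'E'
from h import *
goto([399.3,-335.6,135],-65)
d=get_image("side");a=cv2.resize(d["image"][80:290,180:370],None,fx=3,fy=3,interpolation=cv2.INTER_CUBIC);cv2.imwrite("pics/s7.png",a[...,::-1])
W=cloud(d);x,y,z=np.moveaxis(W,-1,0);reg=(x>.45)&(x<.62)&(y>-.37)&(y<-.2)&(z>.047)&(z<.057)
p=W[reg][:,:2].astype(np.float32)*1000
a=np.radians(25);g=(p-[503.5,-287])@np.array([[np.cos(a),-np.sin(a)],[np.sin(a),np.cos(a)]])
print(len(g),np.percentile(g,[0,.5,1,99,99.5,100],axis=0).round(1).tolist())
E
```

```text
t 10.07 tcp [ 529.  -398.3  137.6] jaw -155.47 F [-0.3 -0.2 -1. ] grip 11.9 q [  31.   31.    5.   91.   -3.   58. -119.]
lin [  1.6  92.  110.9] turn [-1.5789e+00 -8.3000e-03 -1.2000e-03]
1437 [[-13.0, -46.9], [-11.1, -45.4], [-9.4, -44.8], [73.0, 45.6], [73.3, 46.1], [73.5, 47.1]]
```

View pics/s7.png

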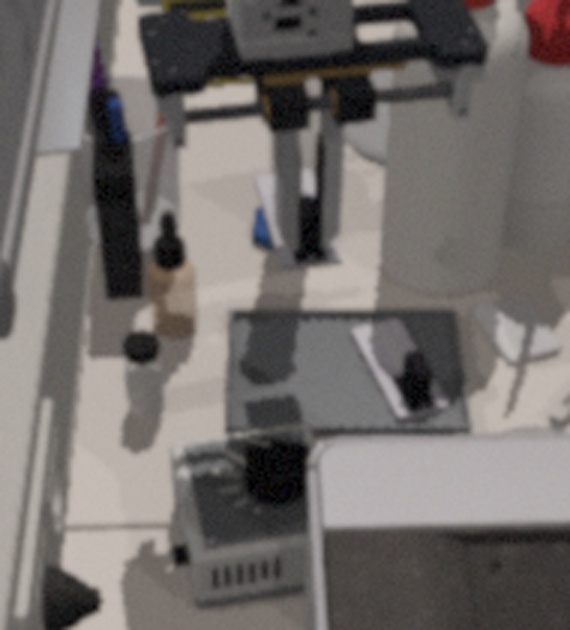

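>>> play_rows(commands=[{"linear":[0,10,13],"turn":[-0.12,0,0],"grip":5},{"linear":[0,22,27],"turn":[-0.3,0,0],"grip":5},{"linear":[0,34,41],"turn":[-0.48,0,0],"grip":5},{"linear":[0,46,55],"turn":[-0.66,0,0],"grip":5},{"linear":[0,58,69],"turn":[-0.84,0,0],"grip":5},{"linear":[0,70,83],"turn":[-1.02,0,0],"grip":5},{"linear":[0,80,97],"turn":[-1.2,0,0],"grip":5},{"linear":[0,92,111],"turn":[-1.38,0,0],"grip":5},{"linear":[0,92,111],"turn":[-1.54,0,0],"grip":5},{"linear":[0,92,111],"turn":[-1.579,0,0],"grip":5}])

```text
t: 11.38
eef_pos: [0.3985, -0.3351, 0.1356]
tcp_rot: [130.5, 89.7, -24.5]
force: [0.8, 0.6, -0.7]
grip_width: 0.0117
```

```bash
python3 - <<'E'
from h import *
goto([399.3,-335.6,50],-65)
for n in("top","side"): cv2.imwrite(f"pics/{n}8.png",get_image(n)["image"][...,::-1])
E
```

```text
t 11.38 tcp [ 398.5 -335.1  135.6] jaw -64.95 F [ 0.8  0.6 -0.7] grip 11.7 q [ 49.  19. -14. 111.   6.  51. -33.]
lin [85.6  0.4 -0.2] turn [ 0.0009 -0.0037 -0.0043]
```

View pics/side8.png

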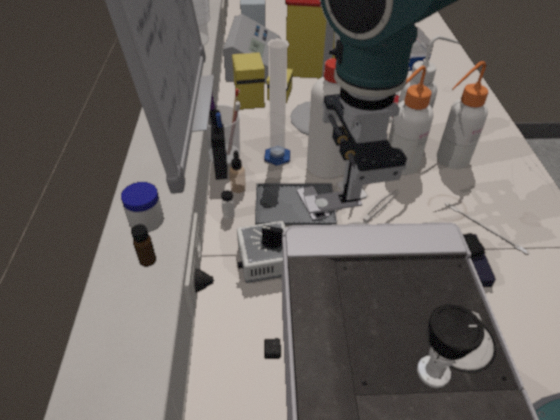

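View pics/top8.png

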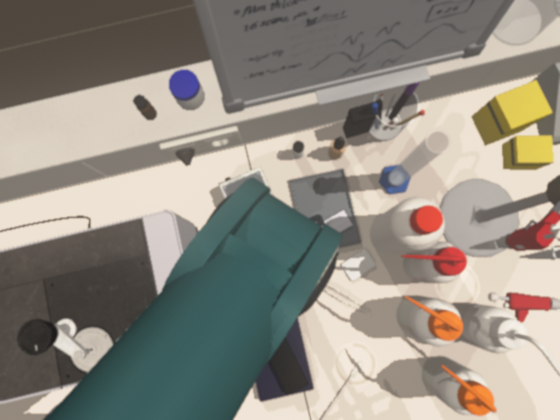

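```bash
cat >> h.py <<'E'
GO=np.array([503.,-287.2]);GY=25.
def gt():
    a=np.radians(GY);g=(get_obs()["eef_pos"][:2]*1000-GO)@np.array([[np.cos(a),-np.sin(a)],[np.sin(a),np.cos(a)]])
    o=get_obs();f=o["force"][:2]@np.array([[np.cos(a),-np.sin(a)],[np.sin(a),np.cos(a)]])
    r=R.from_euler("xyz",o["tcp_rot"],degrees=True).as_matrix()
    print("t",round(o["t"],2),"gauge xy",g.round(1),"z",round(o["eef_pos"][2]*1000,1),"Fg",f.round(1),o["force"][2].round(1),"nose-down deg",np.degrees(np.arctan2(-r[0]@[1,0,0]*np.cos(a)-r[1]@[1,0,0]*np.sin(a),-r[2,0])).round(2),"jaw",np.degrees(np.arctan2(r[1,1],r[0,1])).round(2),"roll",np.degrees(r[2,1]).round(2),"torq",o["torque"].round(2))
    return r
def gl(gx,gy,z,nd):
    "target in gauge frame mm, nose-down rad"
    a=np.radians(GY);r=gt();o=get_obs()
    p=np.r_[GO+np.array([[np.cos(a),-np.sin(a)],[np.sin(a),np.cos(a)]])@[gx,gy],z]
    b=R.from_euler("z",a).as_matrix()@R.from_euler("y",nd).as_matrix()
    t=np.stack([-b[:,2],-b[:,1],-b[:,0]],1)   # tool x down, y=-gauge y, z=-gauge x
    print("lin",(r.T@(p-o["eef_pos"]*1000)).round(1),"turn",R.from_matrix(r.T@t).as_rotvec().round(4))
E
python3 - <<'E'
from h import *
gl(-97,0,60,.052)
E
```

```text
t 11.47 gauge xy [-114.7    0.5] z 135.6 Fg [ 0.3 -0. ] -0.9 nose-down deg -0.22 jaw -65.11 roll 0.26 torq [-0.04 -0.04  0.04]
lin [ 75.7   0.2 -17.4] turn [-0.002  -0.0558 -0.0044]
```

>>> play_rows(commands=[{"linear":[25,0,-8],"turn":[-0.002,-0.03,-0.004],"grip":5},{"linear":[55,0.2,-17],"turn":[-0.002,-0.056,-0.004],"grip":5},{"linear":[76,0.2,-17],"turn":[-0.002,-0.056,-0.004],"grip":5},{"linear":[76,0.2,-17],"turn":[-0.002,-0.056,-0.004],"grip":5},{"linear":[76,0.2,-17],"turn":[-0.002,-0.056,-0.004],"grip":5}])

```text
t: 12.1
eef_pos: [0.415, -0.3287, 0.0604]
tcp_rot: [1.2, 87.0, -153.9]
force: [0.5, 0.2, -1.0]
grip_width: 0.0118
```

```bash
python3 - <<'E'
from h import *
gl(-97,0,27,.052)
for n in("side",):
    d=get_image(n);a=cv2.resize(d["image"][130:290,230:400],None,fx=4,fy=4,interpolation=cv2.INTER_CUBIC);cv2.imwrite(f"pics/{n}9.png",a[...,::-1])
cv2.imwrite("pics/top9.png",cv2.resize(get_image("top")["image"][150:320,180:360],None,fx=3,fy=3)[...,::-1])
E
```

```text
t 12.1 gauge xy [-97.3  -0.4] z 60.4 Fg [ 0.5 -0. ] -1.0 nose-down deg 2.97 jaw -65.08 roll 0.06 torq [ 0.03 -0.03  0.02]
lin [33.3 -0.4 -2. ] turn [-0.0015 -0.0001 -0.001 ]
```

View pics/side9.png

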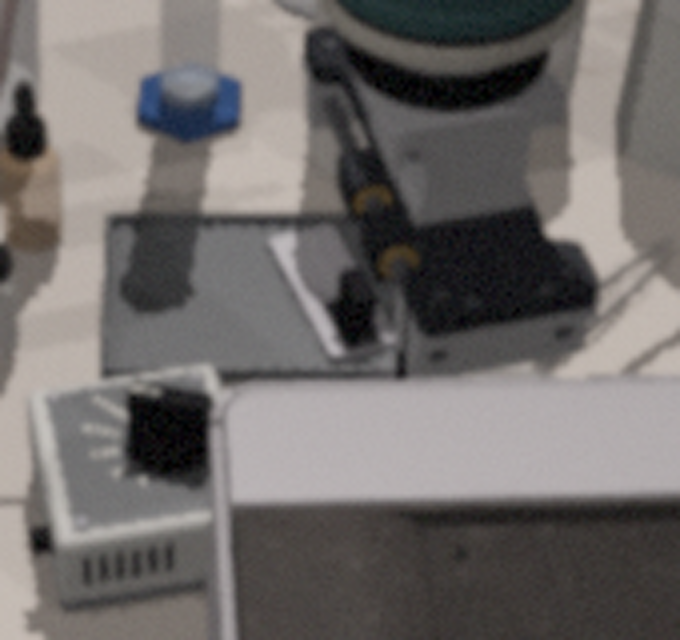

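View pics/top9.png

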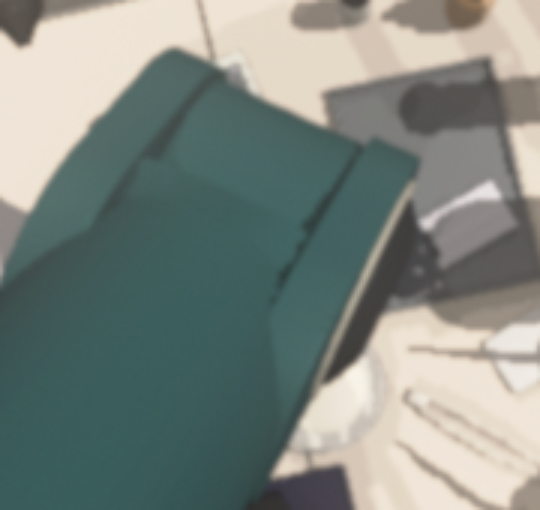

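>>> play_rows(commands=[{"linear":[15,-0.4,-2],"turn":[-0.0015,0,0],"grip":5},{"linear":[26,-0.4,-2],"turn":[-0.0015,0,0],"grip":5},{"linear":[32,-0.4,-2],"turn":[-0.0015,0,0],"grip":5},{"linear":[32,-0.4,-2],"turn":[-0.0015,0,0],"grip":5}])

```text
t: 12.7
eef_pos: [0.415, -0.3282, 0.028]
tcp_rot: [0.8, 87.0, -154.2]
force: [-0.0, -0.2, -0.4]
grip_width: 0.0114
```

```bash
python3 - <<'E'
from h import *
gl(-85,0,25.5,.04)
E
```

```text
t 12.7 gauge xy [-97.1   0.1] z 28.0 Fg [-0.1 -0.1] -0.4 nose-down deg 2.98 jaw -64.98 roll 0.04 torq [ 0.01 -0.04 -0.03]
lin [  1.9   0.1 -12.2] turn [ 0.0004  0.012  -0.0008]
```

>>> play_rows(commands=[{"linear":[0.5,0,-4],"turn":[0,0,0],"grip":5},{"linear":[1,0,-8],"turn":[0,0.005,0],"grip":5},{"linear":[1.9,0,-12.2],"turn":[0,0.012,0],"grip":5},{"linear":[1.9,0,-12.2],"turn":[0,0.012,0],"grip":5}])

```text
t: 13.2
eef_pos: [0.4261, -0.323, 0.0255]
tcp_rot: [1.1, 87.7, -153.9]
force: [-0.5, 0.1, -0.6]
grip_width: 0.012
```

```bash
python3 - <<'E'
from h import *
gl(-78,0,23,.0)
E
```

```text
t 13.2 gauge xy [-84.8   0.1] z 25.5 Fg [-0.5  0.3] -0.6 nose-down deg 2.28 jaw -64.97 roll 0.04 torq [ 0.01 -0.08  0.  ]
lin [ 2.2  0.1 -6.9] turn [ 0.0006  0.0397 -0.0008]
```

>>> play_rows(commands=[{"linear":[1,0,-2],"turn":[0,0.02,0],"grip":5},{"linear":[2,0,-5],"turn":[0,0.038,0],"grip":5},{"linear":[2.5,0,-8],"turn":[0,0.04,0],"grip":5},{"linear":[2.5,0,-8],"turn":[0,0.04,0],"grip":5}])

```text
t: 13.7
eef_pos: [0.4334, -0.3195, 0.0226]
tcp_rot: [117.3, 90.0, -37.6]
force: [0.2, 0.4, -1.0]
grip_width: 0.0118
```

```bash
python3 - <<'E'
from h import *
gl(-60,0,22,.0)
E
```

```text
t 13.7 gauge xy [-76.8   0.1] z 22.6 Fg [0.3 0.2] -1.0 nose-down deg -0.02 jaw -64.97 roll 0.04 torq [ 0.   -0.02 -0.01]
lin [  0.6   0.1 -16.8] turn [ 0.0006 -0.0003 -0.0007]
```

>>> play_rows(commands=[{"linear":[0,0,-5],"turn":[0,0,0],"grip":5},{"linear":[0.3,0,-11],"turn":[0,0,0],"grip":5},{"linear":[0.5,0,-16],"turn":[0,0,0],"grip":5},{"linear":[0.5,0,-19],"turn":[0,0,0],"grip":5},{"linear":[0.5,0,-19],"turn":[0,0,0],"grip":5}])

```text
t: 14.32
eef_pos: [0.4508, -0.3113, 0.0221]
tcp_rot: [120.4, 90.0, -34.6]
force: [-0.6, -0.1, -2.6]
grip_width: 0.0119
```

```bash
python3 - <<'E'
from h import *
gl(-45,0,22,.0)
d=get_image("side");a=cv2.resize(d["image"][150:290,220:390],None,fx=4,fy=4,interpolation=cv2.INTER_CUBIC);cv2.imwrite("pics/s10.png",a[...,::-1])
E
```

```text
t 14.32 gauge xy [-57.5   0.2] z 22.1 Fg [-0.6  0.2] -2.6 nose-down deg -0.02 jaw -64.94 roll 0.04 torq [-0.01 -0.02  0.02]
lin [  0.1   0.2 -12.5] turn [ 0.001  -0.0004 -0.0006]
```

View pics/s10.png

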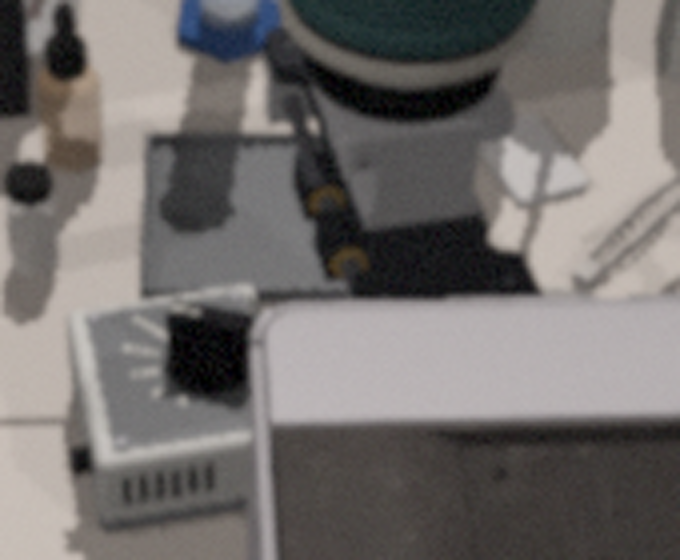

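>>> play_rows(commands=[{"linear":[0,0,-2],"turn":[0,0,0],"grip":5},{"linear":[0,0,-4],"turn":[0,0,0],"grip":5},{"linear":[0,0,-6],"turn":[0,0,0],"grip":5},{"linear":[0,0,-8],"turn":[0,0,0],"grip":5},{"linear":[0,0,-8],"turn":[0,0,0],"grip":5}])

```text
t: 15.0
eef_pos: [0.4574, -0.3083, 0.0221]
tcp_rot: [34.0, 90.0, -121.0]
force: [-5.8, -2.7, 1.5]
grip_width: 0.0115
```

```bash
python3 - <<'E'
from h import *
gl(-45,0,22,.0)
E
```

```text
t 15.0 gauge xy [-50.3   0.1] z 22.1 Fg [-6.4  0. ] 1.5 nose-down deg 0.03 jaw -64.98 roll 0.02 torq [-0.61  1.2  -0.02]
lin [ 0.1  0.1 -5.3] turn [ 0.0003  0.0006 -0.0004]
```

>>> play_rows(commands=[{"linear":[0,0,-2],"turn":[0,0,0],"grip":5},{"linear":[0,0,-4],"turn":[0,0,0],"grip":5},{"linear":[0,0,-5.5],"turn":[0,0,0],"grip":5},{"linear":[0,0,-6],"turn":[0,0,0],"grip":5},{"linear":[0,0,-6],"turn":[0,0,0],"grip":5}])

```text
t: 15.62
eef_pos: [0.4618, -0.3063, 0.022]
tcp_rot: [-1.3, 89.9, -156.3]
force: [-8.0, -2.7, 4.2]
grip_width: 0.0117
```

```bash
python3 - <<'E'
from h import *
gl(-45,0,22,.0)
E
```

```text
t 15.62 gauge xy [-45.4   0.1] z 22.0 Fg [-8.4  0.9] 4.2 nose-down deg 0.13 jaw -65.03 roll -0.0 torq [-0.66  1.84 -0.03]
lin [-0.   0.1 -0.4] turn [-0.0005  0.0022  0.0001]
```

>>> play_rows(commands=[{"linear":[0,0,-1.5],"turn":[0,0,0],"grip":5},{"linear":[0,0,-3],"turn":[0,0,0],"grip":5},{"linear":[0,0,-4],"turn":[0,0,0],"grip":5},{"linear":[0,0,-4],"turn":[0,0,0],"grip":5}])

```text
t: 16.12
eef_pos: [0.4621, -0.3062, 0.0217]
tcp_rot: [-12.7, 89.6, -167.9]
force: [-20.8, -6.5, 11.3]
grip_width: 0.0119
```

```bash
python3 - <<'E'
from h import *
gl(-45,0,22,.0)
E
```

```text
t 16.12 gauge xy [-45.1   0. ] z 21.7 Fg [-21.6   2.9] 11.3 nose-down deg 0.42 jaw -65.16 roll -0.09 torq [-1.62  4.63  0.14]
lin [-0.3  0.  -0.1] turn [-0.0027  0.0073  0.0017]
```

```bash
python3 - <<'E'
from h import *
d=get_image("side");gt()
W=cloud(d);x,y,z=np.moveaxis(W,-1,0)
m=(x>.48)&(x<.56)&(y>-.32)&(y<-.24)&(z>.079)&(z<.095);p=W[m][:,:2]*1000
c=p.mean(0);w,v=np.linalg.eigh(np.cov((p-c).T));print(len(p),c.round(1),np.sqrt(w*12).round(1),np.degrees(np.arctan2(v[1,1],v[0,1])).round(1))
get_image("top");get_image("top");gt()
a=cv2.resize(d["image"][150:290,220:390],None,fx=4,fy=4,interpolation=cv2.INTER_CUBIC);cv2.imwrite("pics/s11.png",a[...,::-1])
E
```

```text
t 16.18 gauge xy [-45.   0.] z 21.7 Fg [-22.6   2.8] 11.9 nose-down deg 0.42 jaw -65.15 roll -0.1 torq [-1.56  4.61  0.16]
143 [ 518.4 -278.4] [12.3 36.3] -179.6
t 16.27 gauge xy [-45.   0.] z 21.7 Fg [-22.8   2.8] 12.3 nose-down deg 0.41 jaw -65.16 roll -0.09 torq [-1.55  4.55  0.16]
```

View pics/s11.png

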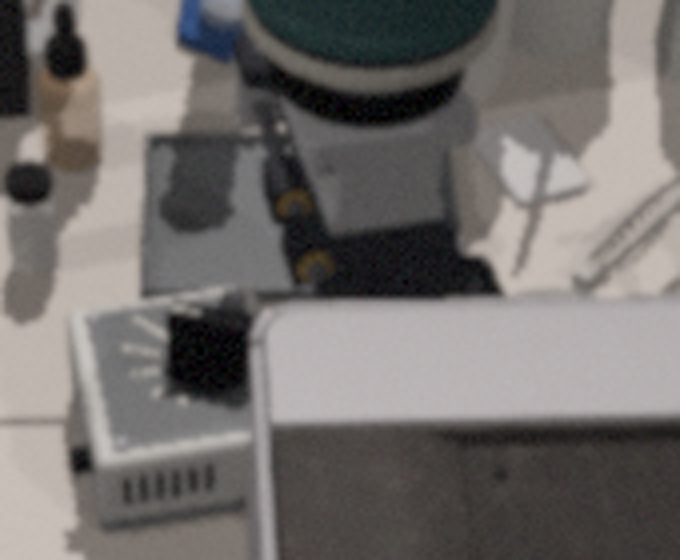

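The selector bar reads 0.4° in the world, which is four dots. The push holds steady at 22.8 N at gauge x = -45.0 mm, against 8.1 N for the spring alone, so the carrier is on its stops. Handing in.

```bash
python3 - <<'E'
from cell import *
print(finish_job())
E
```

```text
the job is handed in; nothing more can be done
None
```

I turned the selector from three dots to four, then pushed the film carrier under the lip onto its stops. I handed the job in at about 16 s, still gripping the carrier and pressing. No verdict is reported, so these are my own last checks.

- **Selector:** the side camera put the bar at 0.4° in the world, and four dots is 0°, so it is well inside the 0.1 rad tolerance.
- **Carrier position:** the tool stood at x = -45.0 mm and y = 0.0 mm in the gauge frame (home is -45, 0), with 0.4° of tilt. This assumes the fin is centred in the grip, to about 1 mm.
- **Stops reached:** the push was steady at 22.8 N, against 8.1 N for the spring alone. It rose from 8.4 N to over 20 N with only about 0.3 mm of movement.
- **Grip:** the squeeze was set to 40 N, with the fingers 11.9 mm open on the 12 mm fin.
- **Other things:** the vial and dropper looked unmoved in the last side picture. The arm hid the blank carrier and the petri dish there. I last saw the blank carrier in place just before the insertion; the petri dish I did not re-measure. No unexpected contact force showed on the way in.

Two measurements disagreed:
- **Top camera offset:** it placed the knob about 2 mm to one side of where the arm and side camera found it. I centred the insertion using the side camera.
- **Slot view:** both cameras' views of the slot were blocked, so the final fit rests on the force and tool position rather than a picture.

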